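# Pack the haircut kit into its case

## Task

Pack the haircut kit into the clear case: lay the white clipper, the black trimmer, the red comb and the yellow guard comb each right way up on the pad of its own colour, centred on it, with the three long ones along the pad's length (either way round). Set them down rather than dropping them, let go of everything, and leave the blue comb and the black torch where they lie.

Things in the scene. Friction and masses are not known exactly. Their poses are not given: they have to be found in the camera images.
- clipper: Hair clipper: white, grey head with a steel blade at +x and a blue switch on top; 166 mm long, 44 mm wide, 42 mm high (head 26 mm high). Lies on the table. Origin: centre of its underside at mid-length; x along its length towards the blade, y across, z up. About 0.28 kg; take it across its 44 mm width at the middle.
- trimmer: Trimmer: black, like the clipper but slimmer, with grey head, steel blade at +x and a green switch on top; 146 mm long, 34 mm wide, 34 mm high (head 21 mm high). Origin: centre of its underside at mid-length; x along its length, y across, z up. About 0.14 kg.
- red_comb: The comb that belongs in the case: red plastic comb lying flat, 170 x 32 mm. Along its +y edge runs the spine, 14 mm wide and 12 mm thick; the row of teeth (18 mm, 8 mm thick) points to its -y. Origin: centre of its underside; x along its length, z up. 35 g. Can be taken across its width at the middle.
- guard: Yellow clip-on guard comb of the clipper: a short block 56 mm long (x), 40 mm wide (y), 26 mm high, with teeth below and a small tab on top at -x up to 33 mm. Origin: centre of its underside, z up. 25 g; take it across its 40 mm width.
- white_pad: White pad in the clear case, for the white clipper: fixed, flat, 190 x 66 mm, 3 mm thick. Origin: centre of its underside; its top is 7 mm above the table; x along its 190 mm length, y across, z up. The open case is fixed: 346 x 214 mm outside, 4 mm floor, clear walls 3 mm thick and 25 mm high with grey rims, no dividers.
- black_pad: Black pad in the clear case, for the black trimmer: fixed, flat, 190 x 66 mm, 3 mm thick. Origin: centre of its underside; its top is 7 mm above the table; x along its 190 mm length, y across, z up. The four pads lie parallel, side by side in changing order, centres 80 mm apart; walls stand 9 mm beyond their ends and 17 mm beside the outer two.
- red_pad: Red pad in the clear case, for the red comb: fixed, flat, 190 x 66 mm, 3 mm thick. Origin: centre of its underside; its top is 7 mm above the table; x along its 190 mm length, y across, z up. The open case is fixed: 346 x 214 mm outside, 4 mm floor, clear walls 3 mm thick and 25 mm high with grey rims, no dividers.
- yellow_pad: Yellow pad in the clear case, for the yellow guard comb: fixed, flat, 190 x 66 mm, 3 mm thick. Origin: centre of its underside; its top is 7 mm above the table; x along its 190 mm length, y across, z up. The four pads lie parallel, side by side in changing order, centres 80 mm apart; walls stand 9 mm beyond their ends and 17 mm beside the outer two.
- blue_comb: A look-alike that stays where it is: blue plastic comb lying flat, 170 x 32 mm. Along its +y edge runs the spine, 14 mm wide and 12 mm thick; the row of teeth (18 mm, 8 mm thick) points to its -y. Origin: centre of its underside; x along its length, z up. 35 g. Can be taken across its width at the middle.
- torch: A look-alike that stays where it is: black pocket torch with a steel head at +x, red button on top; 144 mm long, body 28 mm thick, head 36 mm; loose, does not roll, 0.12 kg. Origin: underside near mid-length; x along its length, z up.
Mind the look-alikes: they are no part of the job. Of the things shaped like the red_comb, the red one is meant.

How it is judged (in metres and radians):
At the end, for the whole second after the job is handed in: Clipper on white, trimmer on black, red comb on red, guard on yellow pad: upright (0.1 rad), centres within 15 mm of the pad centre along and across, the long three within 0.2 rad of its length; all released, at rest; blue comb and torch within 15 mm of their start (x of clipper in the frame of white_pad between -0.015 and 0.015 m and y of clipper in the frame of white_pad between -0.015 and 0.015 m and z of clipper in the frame of white_pad below 0.007 m and angle between each of clipper, trimmer, red_comb, guard's own z axis and vertical below 0.1 rad and linear speed of each of clipper, trimmer, red_comb, guard below 0.02 m/s and contact force between each of clipper, trimmer, red_comb, guard and the fingers below 0.01 N and angle between the x axis of clipper and the x axis of white_pad, either way round below 0.2 rad and x of trimmer in the frame of black_pad between -0.015 and 0.015 m and y of trimmer in the frame of black_pad between -0.015 and 0.015 m and z of trimmer in the frame of black_pad below 0.007 m and angle between the x axis of trimmer and the x axis of black_pad, either way round below 0.2 rad and x of red_comb in the frame of red_pad between -0.015 and 0.015 m and y of red_comb in the frame of red_pad between -0.015 and 0.015 m and z of red_comb in the frame of red_pad below 0.007 m and angle between the x axis of red_comb and the x axis of red_pad, either way round below 0.2 rad and x of guard in the frame of yellow_pad between -0.015 and 0.015 m and y of guard in the frame of yellow_pad between -0.015 and 0.015 m and z of guard in the frame of yellow_pad below 0.007 m and distance of each of blue_comb, torch from where it was at the start of the episode below 0.015 m); the robot touches nothing.
It fails at once if the blue comb is pushed or carried from its place (more than 15 mm) (distance of blue_comb from where it was at the start of the episode above 0.015 m).
It fails at once if the torch is pushed or carried from its place (more than 15 mm) (distance of torch from where it was at the start of the episode above 0.015 m).
It fails at once if a thing of the kit is dropped or thrown (faster than 0.8 m/s with no finger on it) ((linear speed of clipper above 0.8 m/s and contact force between clipper and the fingers below 0.01 N) or (linear speed of trimmer above 0.8 m/s and contact force between trimmer and the fingers below 0.01 N) or (linear speed of red_comb above 0.8 m/s and contact force between red_comb and the fingers below 0.01 N) or (linear speed of guard above 0.8 m/s and contact force between guard and the fingers below 0.01 N)).
It also fails if it takes over 96 s, if anything falls off the work surface, if the arm or the gripper's body presses on something with over 40 N, if the wrist force passes 120 N, or if a joint passes its speed limit or range.

## Robot

A 6-joint arm with a two-finger parallel gripper is mounted at the origin on the work surface. World frame = base frame: x ahead of the robot, y to its left, z up, the work surface at z = 0. Lengths are in mm, angles in rad, forces in N, time in s.
With the tool pointing down it reaches from about 325 to 900 mm from the base axis. Payload 6.1 kg.
Tool frame: the origin (TCP) lies midway between the tips of the shut fingers; the grasp point (between the pads) lies 19 mm behind it (robot.pinch_z is the distance from the TCP to the grasp point, in mm); z points along the fingers, x is the direction in which the jaws open and shut, and the axes are right-handed (so a half turn about z gives the same grasp; the last joint's range is limited). The gripper opens to 85 mm and grips with 20 to 120 N. Pads are 22 mm wide; open, the fingers measure 114 mm over their backs; the gripper's body (76 mm by 85 mm) begins 54 mm behind the grasp point. The pads swing forward as they close: fully open they stand 13 mm farther back than shut.
Start: joints at [-1.339, 0.22, 1.526, -0, 1.395, -0.126], TCP at [218.877, -585.413, 231.3] pointing down, gripper open.
Joint ranges: [-2.98, 2.98], [-0.91, 2.08], [0.09, 2.57], [-1.24, 4.39], [0.2, 2.65], [-2.68, 2.68]. Speed limits (rad/s): [2.57, 2.57, 3.01, 3.14, 3.14, 3.14].

## Interface

Orientations are given as a unit quaternion [w, x, y, z].
In Python, from station import robot, cams gives the robot as it stands.
- The arm moves only by the tool send_rows, never from a script. Its argument "motion" is one flat list of numbers, 5 for each row, row after row: the finger opening in cm, from 0 to 8.54, then the shift along the world's x, y, z in cm, then the turn about the world's z in degrees. In form: [fingers, x, y, z, yaw, fingers, x, y, z, yaw, ...]. A call has 1 to 12 rows; each row shifts and turns the pose as measured when the row begins; what a row does not reach is not made up. A row lasts 1/12 s, in which the tool goes at most 41.7 mm and 7.16 degrees, less where a joint would pass 70% of its speed; a pose out of reach is approached as far as the arm can. A call with a gripper value outside its range is refused whole. The fingers move at their own pace and stop on an object; the grip force is fixed at half the most. Time passes only in rows, so rows that do not move let the fingers close. It gives the time, the measured TCP pose, the force and the opening at its end, in the units of the state.
- robot.get_state(): the state, without advancing time (a new reading comes with each control period).
- cams.camera(name): name is "scene" or "side" or "wrist"; returns (picture, depth): 480x640x3 uint8, blue, green, red; 480x640 float32, mm along the optical axis (not along the pixel's ray), 0 where there is no reading.
- cams.calibration(name): a dict with "K" (3x3 intrinsics, pixels), "k1" (the pictures are not rectified: a ray, as slopes to the right and down, at radius r is drawn at 1 + k1 r^2 times it, then the intrinsics apply), "view" (4x4, takes a point from world to camera coordinates); the wrist camera has in their place "tool_from_camera" (4x4, takes a point from camera to tool coordinates, whose origin is the TCP and whose axes are the tool frame's). Camera axes: x right, y down, z forward; pixel columns grow to the right and rows downward; lengths in mm; the calibration is good to about 2 mm. A picture is of the moment at which its call begins: read the wrist's pose just before it. calibration takes no time and is no camera call.
- robot.sign_off(): hands the job in, once; it reports no verdict.
The state is a dict: "time_s": time; "qpos": joint angles; "joint_vel": joint speeds; "tau": joint torques, N m; "eef_pos": TCP position; "tool_rot": TCP orientation; "wrist_force": force on the tool from outside, world axes, zero at the start; "ft_torque": the same for the moment, N m; "width": opening from 0.0 (shut) to 1.0 (fully open).
Only numpy, scipy, OpenCV 4.12 (cv2) and the standard library are available. Lean on these libraries where they do the work, as an engineer would, in place of code of your own. Each camera call takes 0.05 s, during which the arm holds its last target. There are 200 camera calls.

## Working session

There is one attempt and no reset: what is moved stays moved. The work goes in short steps, Python scripts to look and compute and a tool call to move; the robot and the scene stay as the last step left them, time stands still between calls to the robot, and variables do not carry over. Pictures are saved under pics/ and viewed, about 12 in all and at most 16, crops included, and the job is handed in when it is done.

Besides the shell and the picture viewer there is one more tool, called after ">>>" in YAML: its name, and indented under it one key for each argument. send_rows: Moves the arm, as the interface text tells. Its arguments: {"type":"object","properties":{"motion":{"type":"array"}},"required":["motion"]}

```bash
ls; mkdir -p pics; python3 - <<'E'
from station import robot,cams
import cv2,numpy as np
s=robot.get_state();print(s)
for n in("scene","side"):
    p,d=cams.camera(n);cv2.imwrite(f"pics/{n}0.png",p);np.save(f"pics/{n}0.npy",d);print(n,cams.calibration(n),(d==0).mean())
print(cams.calibration("wrist"))
E
```

```text
pics
{'time_s': 0.0, 'qpos': array([-1.33912240e+00,  2.21253137e-01,  1.52760957e+00,  1.12405382e-05,
        1.39469651e+00, -1.26091523e-01]), 'joint_vel': array([-0.00037082, -0.00097986,  0.00017109,  0.00092316,  0.00054053,
        0.00182426]), 'tau': array([-2.45847485e-03, -4.96901608e+01, -3.89401925e+01, -3.46484194e-04,
        1.12707706e-02,  9.77290227e-06]), 'eef_pos': array([ 218.72877546, -584.83132832,  230.18332402]), 'tool_rot': array([-6.61743102e-04,  8.21638267e-01, -5.70008413e-01, -7.27305990e-04]), 'wrist_force': array([-0.15743007, -0.01969354,  0.42370504]), 'ft_torque': array([-0.00154096, -0.04817092, -0.02440772]), 'width': 1.0008326208239695}
scene {'K': array([[519.24971894,   0.        , 319.45454942],
       [  0.        , 519.24971894, 244.5068657 ],
       [  0.        ,   0.        ,   1.        ]]), 'k1': -0.03851671806034183, 'view': array([[ 4.47504099e-01,  8.94144447e-01, -1.56776941e-02,
        -2.39264952e+02],
       [ 6.99221465e-01, -3.60770259e-01, -6.17198641e-01,
        -3.11794748e+02],
       [-5.57520783e-01,  2.65236742e-01,
[... 568 characters left out ...]
.07319612e-01,
         1.62505637e+03],
       [ 0.00000000e+00,  0.00000000e+00,  0.00000000e+00,
         1.00000000e+00]])} 0.005237630208333333
{'K': array([[406.08481588,   0.        , 325.58265837],
       [  0.        , 406.08481588, 235.44179961],
       [  0.        ,   0.        ,   1.        ]]), 'k1': -0.004655785125719357, 'tool_from_camera': array([[ 9.99999285e-01, -5.03792613e-04, -1.08491545e-03,
        -7.17174011e-01],
       [ 7.89106911e-04,  9.59472266e-01,  2.81801965e-01,
        -7.12344055e+01],
       [ 8.98976537e-04, -2.81802620e-01,  9.59471977e-01,
        -1.42974942e+02],
       [ 0.00000000e+00,  0.00000000e+00,  0.00000000e+00,
         1.00000000e+00]])}
```

View pics/scene0.png

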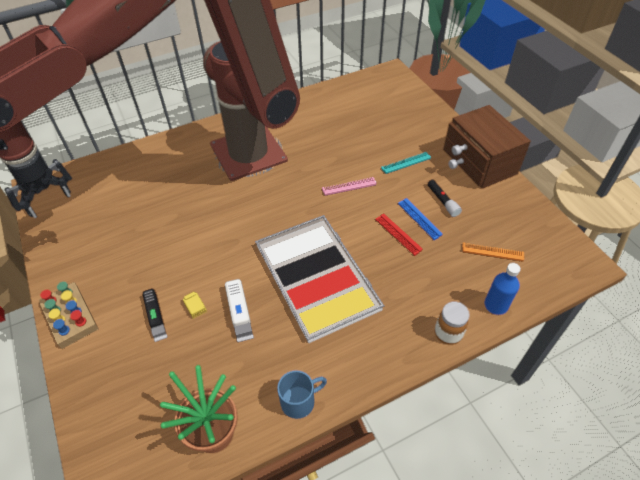

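View pics/side0.png

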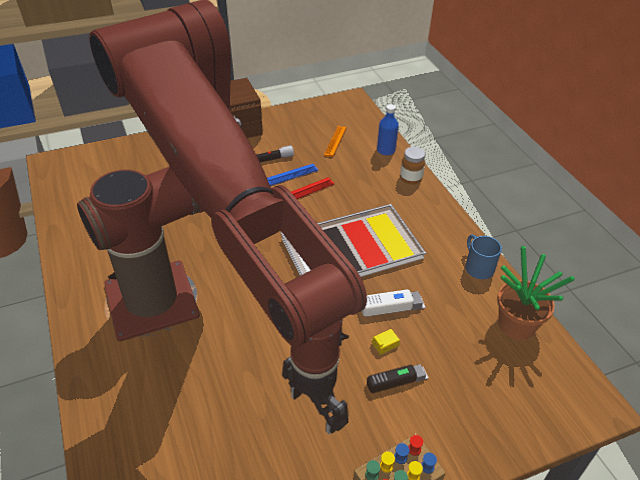

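```bash
cat > h.py <<'E'
import cv2,numpy as np
from scipy.spatial.transform import Rotation as R
def world(d,c,view_inv):
    h,w=d.shape;u,v=np.meshgrid(np.arange(w),np.arange(h))
    K=c["K"];x=cv2.undistortPoints(np.stack([u,v],-1).reshape(-1,1,2).astype(np.float64),K,np.array([c["k1"],0,0,0,0])).reshape(h,w,2)
    P=np.stack([x[...,0]*d,x[...,1]*d,d],-1)
    return P@view_inv[:3,:3].T+view_inv[:3,3]
def wristpose(s,c):
    T=np.eye(4);q=s["tool_rot"];T[:3,:3]=R.from_quat([q[1],q[2],q[3],q[0]]).as_matrix();T[:3,3]=s["eef_pos"]
    return T@c["tool_from_camera"]
def hsvmask(p,col):
    H=cv2.cvtColor(p,cv2.COLOR_BGR2HSV).astype(int);h,s,v=H[...,0],H[...,1],H[...,2]
    return {"red":((h<6)|(h>174))&(s>150)&(v>90),"yellow":(abs(h-26)<6)&(s>120)&(v>120),
     "blue":(abs(h-110)<12)&(s>140),"white":(s<40)&(v>150),"black":(v<70)}[col]
def rect(xy):
    (cx,cy),(a,b),t=cv2.minAreaRect(xy.astype(np.float32))
    if a<b:a,b,t=b,a,t+90
    return np.round([cx,cy,a,b,(t+90)%180-90],1)
E
python3 - <<'E'
from station import cams
from h import *
# name: colour, scene window(c0,r0,c1,r1), side window
W={"yellow_pad":("yellow",(295,280,385,340),(365,205,430,265)),"red_pad":("red",(285,260,360,312),(335,215,390,270)),
"black_pad":("black",(268,240,350,290),(318,225,350,275)),"white_pad":("white",(262,224,332,265),None),
"clipper":("white",(218,275,256,345),(362,285,416,318)),"trimmer":("black",(138,285,170,342),(365,365,418,395)),
"guard":("yellow",(180,288,208,320),(368,328,402,358)),"red_comb":("red",(372,210,425,258),(285,175,338,202)),"blue":("blue",(396,195,445,240),(265,162,320,188)),
}
for i,n in enumerate(("scene","side")):
    p=cv2.imread(f"pics/{n}0.png");d=np.load(f"pics/{n}0.npy");c=cams.calibration(n)
    P=world(d,c,np.linalg.inv(c["view"]))
    for k,w in W.items():
        if w[1+i] is None: continue
        c0,r0,c1,r1=w[1+i];m=np.zeros(d.shape,np.uint8);m[r0:r1,c0:c1]=hsvmask(p,w[0])[r0:r1,c0:c1];m[d==0]=0
        m&=((P[...,2]>-6)&(P[...,2]<60)).astype(np.uint8)
        N,L,S,_=cv2.connectedComponentsWithStats(m);j=1+np.argmax(S[1:,4]);q=P[L==j]
        print(n,k,S[j,4],rect(q[:,:2]),"z",np.round(np.percentile(q[:,2],[5,50,95]),1))
    t=P[330:345,255:270] if i==0 else P[400:420,250:265]
    print("table z",np.median(t[...,2]))
E
```

```text
scene yellow_pad 1504 [680.4 -23.7 188.3  67.2  89.6] z [ 2.3  6.1 10.1]
scene red_pad 1344 [600.7 -22.7 188.4  68.1  89. ] z [ 2.   6.2 10.5]
scene black_pad 1193 [520.7 -22.9 184.9  65.2 -89.8] z [ 1.9  6.3 10.2]
scene white_pad 1890 [435.5 -23.5 214.9 102.3  88.6] z [ 0.5  5.6 10.9]
scene clipper 703 [ 557.4 -250.9  134.2   43.2  -10.9] z [33.  40.4 44.7]
scene trimmer 324 [ 471.5 -454.4  111.3   32.7   -4.6] z [25.9 31.5 35.6]
scene guard 375 [ 492.8 -352.6   82.5   43.9    5.7] z [ 1.4 24.3 31.4]
scene red_comb 548 [538.1 254.8 170.5  34.5   9.8] z [ 0.   7.5 13.6]
scene blue 450 [515.  342.2 172.4  31.5   6. ] z [ 0.2  7.2 13.6]
table z -0.8654226768246644
side yellow_pad 1008 [683.5 -18.8 188.5  69.6  89.7] z [ 2.8  8.  13.2]
side red_pad 1029 [604.2 -19.  187.2  69.7  89.3] z [ 2.8  7.8 13. ]
side black_pad 328 [541.1   3.6 141.   38.9 -83.4] z [ 2.   8.1 12.7]
side clipper 614 [ 566.8 -252.5  143.1   50.5  -12.5] z [32.6 42.1 46.9]
side trimmer 637 [ 468.3 -456.9  115.9   33.9   -5. ] z [11.5 30.4 37.5]
side guard 413 [ 504.9 -345.4   60.7   56.2    6.2] z [ 5.  25.8 35.1]
side red_comb 363 [559.2 258.9 146.1  36.9  11.1] z [ 0.5  8.7 16.8]
side blue 385 [521.5 346.7 176.4  43.2   6.9] z [ 0.2  9.2 16.5]
table z -0.04826466855752187
```

>>> send_rows:
  motion: [8.5,3,2.3,0.3,-2.5,8.5,3,2.3,0.3,-2.5,8.5,3,2.3,0.3,-2.5,8.5,3,2.3,0.3,-2.5,8.5,3,2.3,0.3,-2.5,8.5,3,2.3,0.3,-2.5,8.5,3,2.3,0.3,-2.5,8.5,3,2.3,0.3,-2.5,8.5,3,2.3,0.3,-2.5,8.5,3,2.3,0.3,-2.5,8.5,0,0,0,0,8.5,0,0,0,0]

```text
time_s: 1.1
eef_pos: [525.7, -339.2, 254.0]
tool_rot: [0.003, -0.668, 0.744, 0.006]
wrist_force: [-1.0, -0.5, -0.6]
width: 0.998
```

```bash
cat > look.py <<'E'
import sys
from station import robot,cams
from h import *
s=robot.get_state();p,d=cams.camera("wrist");c=cams.calibration("wrist");n=sys.argv[1]
cv2.imwrite(f"pics/{n}.png",p);P=world(d,c,wristpose(s,c));np.save(f"pics/{n}P.npy",np.where(d[...,None]>0,P,np.nan))
q=s["tool_rot"];x=R.from_quat([q[1],q[2],q[3],q[0]]).as_matrix()
print("tcp",np.round(s["eef_pos"],1),"jaw",np.round(np.degrees(np.arctan2(x[1,0],x[0,0])),1),"w",s["width"],"F",np.round(s["wrist_force"],1),"t",s["time_s"])
Z=np.where(d>0,P[...,2],-99)
lo=float(sys.argv[2]) if len(sys.argv)>2 else 6
m=((Z>lo)&(Z<70)&(d>170)).astype(np.uint8);m=cv2.morphologyEx(m,cv2.MORPH_OPEN,np.ones((3,3)))
N,L,S,C=cv2.connectedComponentsWithStats(m)
for j in range(1,N):
    if S[j,4]<250: continue
    q=P[L==j];b=np.median(p[L==j],0)
    print("px",S[j,:4],S[j,4],"bgr",b,"rect",rect(q[:,:2]),"z",np.round(np.percentile(q[:,2],[5,50,95]),1))
T=P[(abs(Z)<8)];print("table",np.median(T[:,2]),T[:,2].std())
for col in("red","yellow","blue","white","black"):
    m=(hsvmask(p,col)&(Z>-8)&(Z<60)&(d>170)).astype(np.uint8);m=cv2.morphologyEx(m,cv2.MORPH_OPEN,np.ones((3,3)));N,L,S,C=cv2.connectedComponentsWithStats(m)
    for j in range(1,N):
        if S[j,4]<400: continue
        q=P[L==j];print(col,S[j,:5],rect(q[:,:2]),"z",np.round(np.percentile(q[:,2],[5,50,95]),1))
E
python3 look.py w1
```

```text
tcp [ 525.7 -339.2  254. ] jaw -96.1 w 0.9975625034440868 F [-1.  -0.5 -0.6] t 1.1
px [  0   0 148 359] 31480 bgr [ 63. 136. 215.] rect [550.3 -46.4 331.6 169.9  -0.7] z [ 6.6  8.  25.6]
px [201  60  57 186] 9584 bgr [217. 220. 225.] rect [ 571.3 -251.6  163.9   44.5  -10.9] z [21.  41.5 43.8]
px [430 155  47 145] 5665 bgr [42. 41. 42.] rect [ 478.9 -453.1  138.    34.3   -4.6] z [14.7 32.7 35.5]
px [318 181  52  68] 2589 bgr [ 51. 204. 229.] rect [ 503.1 -350.4   56.5   40.     6.3] z [23.5 26.3 33.2]
px [597 229  43 152] 5665 bgr [ 70.  98. 138.] rect [ 374.6 -627.1  161.8   41.5    7.4] z [ 9.5 29.2 34.4]
table 0.37053461406119936 2.2135608251260375
red [   0  102   92   80 6003] [601.  -72.5 103.6  65.4  89.5] z [6.4 7.7 9. ]
yellow [   0    5   69   88 4897] [677.9 -89.5  81.8  63.4 -18. ] z [6.4 7.8 9.2]
yellow [ 318  183   52   66 2500] [ 503.3 -350.3   56.    39.6    6. ] z [24.1 26.3 33.2]
blue [215 124  18  32 517] [ 585.4 -254.4   25.9   14.5  -11.9] z [42.5 43.9 45.3]
white [   0    0   85  131 2010] [668.6 -99.8 100.9  92.  -18.5] z [ 3.4  5.  26.4]
white [ 201   95   49  150 5919] [ 556.9 -248.7  130.3   41.9  -10.8] z [39.1 42.  43.5]
white [   0  173  101   23 1346] [561.1 -70.7 114.4  16.9  87.8] z [3.4 4.7 6.4]
white [    0   251   135    96 10750] [441.4 -40.8 170.2 102.8  89.7] z [4.  7.2 8.9]
black [ 430  181   47  119 4039] [ 460.1 -456.3  130.3   44.    -4.9] z [15.4 32.9 34.9]
black [   0  187  113   73 6727] [521.8 -58.3 132.2  67.1 -89.9] z [6.4 7.7 9. ]
```

View pics/w1.png

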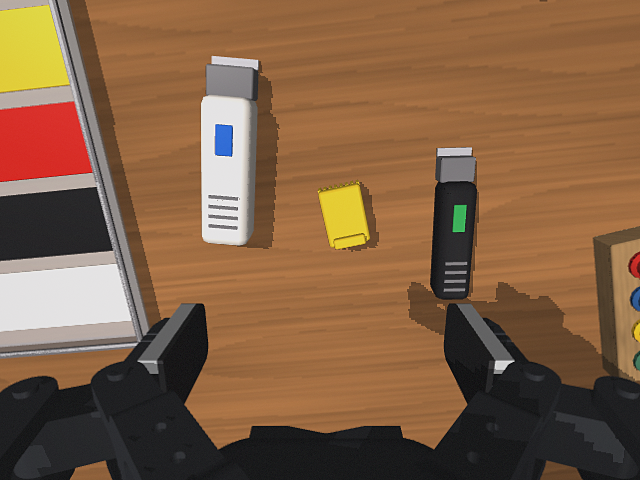

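>>> send_rows:
  motion: [8,-1.1,-2.85,0,0.5,8,-1.1,-2.85,0,0.5,8,-1.1,-2.85,0,0.5,8,-1,-2.85,0,0,8,0,0,-3.2,0,8,0,0,-3.2,0,8,0,0,-3.2,0,8,0,0,-3.2,0,8,0,0,-3.2,0,8,0,0,-3.2,0,8,0,0,0,0]

```text
time_s: 2.07
eef_pos: [463.4, -469.3, 55.4]
tool_rot: [0.001, -0.674, 0.739, 0.005]
wrist_force: [-1.5, 1.2, -1.4]
width: 0.937
```

```bash
python3 look.py w2 | head -8
```

```text
tcp [ 463.4 -469.3   55.4] jaw -95.2 w 0.9367086748509386 F [-1.5  1.2 -1.4] t 2.0667
px [250 121  76  26] 1339 bgr [149. 145. 149.] rect [ 528.5 -458.    32.1   10.3   84. ] z [20.2 21.4 22.5]
px [  0 141 136 144] 13280 bgr [ 56. 225. 243.] rect [ 503.  -351.6   56.4   40.9    6.2] z [11.1 26.3 33.3]
px [250 186  80 201] 11322 bgr [43. 41. 42.] rect [ 459.1 -452.3   96.7   34.1   -4.7] z [28.5 33.9 35.5]
px [587 254  53 135] 5922 bgr [ 63.  92. 117.] rect [ 423.3 -606.1   67.2   25.4   -8.3] z [ 8.1 24.4 30.7]
table 0.36975864584911733 0.9147123442207965
yellow [    0   144   117   141 10556] [ 501.8 -340.1   63.3   56.   -83.6] z [25.  26.5 33.5]
white [ 253   72   72   16 1108] [ 550.9 -459.7   31.8    6.4   84.7] z [5.2 6.4 7.5]
```

>>> send_rows:
  motion: [8,0.8,0.7,0,0.3,8,0.7,0.6,0,0.2,8,0,0,-1.5,0,8,0,0,-1.5,0,8,0,0,-1.0,0,8,0,0,-0.5,0,8,0,0,0,0]

```text
time_s: 2.7
eef_pos: [484.7, -462.9, 21.4]
tool_rot: [0.001, -0.677, 0.736, -0.005]
wrist_force: [0.6, 0.2, 0.8]
width: 0.938
```

>>> send_rows:
  motion: [8,-0.3,0.5,-0.7,0,8,0,0.4,-0.6,0,8,0,0,-0.3,0,8,0,0,0,0]

```text
time_s: 3.03
eef_pos: [481.1, -452.7, 3.3]
tool_rot: [0.001, -0.677, 0.736, -0.004]
wrist_force: [-0.0, -0.0, -0.2]
width: 0.942
```

>>> send_rows:
  motion: [8,0,0,0.3,0,2,0,0,0,0,2,0,0,0,0,2,0,0,0,0,2,0,0,0,0,2,0,0,0,0,2,0,0,0,0,2,0,0,0,0]

```text
time_s: 3.7
eef_pos: [481.7, -454.0, 8.4]
tool_rot: [0.0, -0.677, 0.736, -0.006]
wrist_force: [-0.5, -1.2, -1.5]
width: 0.389
```

>>> send_rows:
  motion: [2,0,0,2,0,2,0,0,3.5,0,2,0,0,3.5,0,2,0,0,3.5,4,2,0.3,2.5,0,7,2,0.3,3,0,7,2,0.3,3,0,7,2,0.3,3,0,7,2,0.3,3,0,7,2,0.3,3,0,7,2,0.3,3,0,7,2,0.3,3,0,7]

```text
time_s: 4.7
eef_pos: [500.6, -212.8, 135.0]
tool_rot: [0.0, 0.958, -0.288, 0.004]
wrist_force: [0.7, -0.7, -1.0]
width: 0.389
```

>>> send_rows:
  motion: [2,0.4,3,0,7,2,0.4,3,0,7,2,0.3,3,0,7,2,0.3,3,0,6,2,0.2,3,0,0,2,0,2,0,0,2,0,0,0,0,2,0,0,0,0]

```text
time_s: 5.37
eef_pos: [513.8, -27.5, 133.3]
tool_rot: [-0.002, 0.999, -0.042, 0.002]
wrist_force: [0.1, -0.3, -1.4]
width: 0.386
```

```bash
python3 look.py w3
```

```text
tcp [513.8 -27.5 133.3] jaw -4.8 w 0.386003908028625 F [ 0.1 -0.3 -1.4] t 5.3667
px [ 87   8 553 342] 15834 bgr [136.5 134.  138. ] rect [506.7  61.  374.3 174.   30.7] z [ 8.9 24.6 26.4]
px [515  43 125 284] 26351 bgr [ 52. 200. 226.] rect [681.  -22.  190.8  66.8  89.3] z [6.4 7.5 8.6]
px [401  52 108 282] 25827 bgr [ 43.  49. 218.] rect [601.  -21.1 190.   66.5  89.5] z [6.4 7.4 8.5]
px [273  64 109  88] 4608 bgr [48. 47. 48.] rect [ 5.217e+02  4.760e+01  6.590e+01  5.370e+01 -4.000e-01] z [6.3 7.4 8.5]
px [145  74 130 276] 22474 bgr [226. 226. 227.] rect [441.1 -19.6 189.8  66.2  89.5] z [6.3 7.3 8.4]
px [370 153  17 136] 1083 bgr [45. 43. 44.] rect [549.3 -28.6  96.1   9.3  89.5] z [6.3 7.3 8.4]
px [438 258 202 102] 4262 bgr [ 97. 105. 116.] rect [ 670.  -123.4  154.2   57.8   21.3] z [ 7.4 16.5 25.8]
px [459 461  39  19] 461 bgr [123. 128. 133.] rect [ 618.1 -239.1   29.2    4.3  -19.6] z [ 7.7 15.3 22.2]
table 4.311422370468108 3.1941545316559057
red [  402    53   106   281 26446] [601.  -21.3 190.2  66.2  89.5] z [6.2 7.4 8.5]
yellow [  516    43   123   284 26958] [681.8 -21.9 190.3  68.5  89.6] z [6.3 7.4 8.6]
white [  92   15  548  154 3952] [539.3  83.8 318.3  61.   10.3] z [24.2 25.4 26.6]
white [  112    23   528   337 60023] [ 5.611e+02 -2.150e+01  3.423e+02  2.101e+02 -5.000e-01] z [3.4 5.3 8.3]
white [117 170  35 146 723] [389.5 -25.   99.1   4.9 -89.9] z [24.1 25.2 26.2]
white [510 344 130  13 497] [ 6.813e+02 -1.273e+02  9.130e+01  4.400e+00 -6.000e-01] z [24.3 25.4 26.4]
black [ 273   64  114  225 5842] [521.5  -1.1 150.9  65.7  89.7] z [6.2 7.4 8.5]
```

View pics/w3.png

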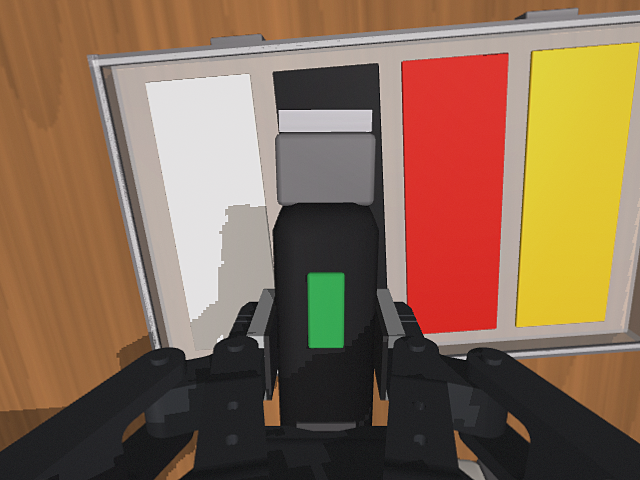

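```bash
python3 - <<'E'
from h import *
P=np.load("pics/w3P.npy");
for a,r in (("blade",(110,131)),("head",(135,203))):
    q=P[r[0]:r[1],275:380].reshape(-1,3);q=q[q[:,2]>60]
    print(a,rect(q[:,:2]),np.percentile(q[:,2],[5,50,95]),q[:,1].max())
q=P[205:420,275:380].reshape(-1,3);q=q[(q[:,2]>140)];print("body",rect(q[:,:2]),np.percentile(q[:,2],[5,50,95]))
E
```

```text
blade [518.7  43.4  31.9   6.7  -4.9] [130.57164134 131.64653089 132.69393572] 48.10294107939269
head [517.4  28.4  32.2  21.6  -4.9] [145.51993932 146.64474017 147.66660069] 40.294641594951436
body [514.2 -21.6  79.8  36.6  83.4] [153.66935569 159.27483969 161.47569592]
```

>>> send_rows:
  motion: [2,0.3,0.2,0,2,2,0.3,0.2,0,1.5,2,0.1,0,-2.5,0,2,0,0,-2.5,0,2,0,0,-2,0,2,0,0,-1,0,2,0,0,0,0,2,0,0,0,0]

```text
time_s: 6.08
eef_pos: [523.5, -31.7, 52.3]
tool_rot: [-0.001, 1.0, -0.014, 0.005]
wrist_force: [0.5, -0.1, -1.0]
width: 0.391
```

>>> send_rows:
  motion: [2,-0.1,0.5,0,0.6,2,0,0.4,0,0.5,2,0,0,-1.2,0,2,0,0,-0.8,0,2,0,0,-0.4,0,2,0,0,0,0,2,0,0,0,0]

```text
time_s: 6.67
eef_pos: [525.9, -22.9, 30.6]
tool_rot: [-0.0, 1.0, -0.004, 0.008]
wrist_force: [-1.0, -0.2, -1.0]
width: 0.389
```

>>> send_rows:
  motion: [2,-0.3,0,-0.4,0,2,0,0,-0.4,0,2,0,0,-0.3,0,2,0,0,0,0,2,0,0,0,0]

```text
time_s: 7.08
eef_pos: [522.5, -22.9, 18.5]
tool_rot: [-0.0, 1.0, -0.004, 0.008]
wrist_force: [0.3, -0.1, -1.3]
width: 0.387
```

>>> send_rows:
  motion: [2,0,0,-0.25,0,2,0,0,0,0,2,0,0,0,0]

```text
time_s: 7.33
eef_pos: [522.7, -23.0, 15.9]
tool_rot: [-0.0, 1.0, -0.004, 0.008]
wrist_force: [-0.0, 0.1, -1.2]
width: 0.391
```

>>> send_rows:
  motion: [2,0,0,-0.1,0,2,0,0,0,0,6,0,0,0,0,6,0,0,0,0,6,0,0,0,0,6,0,0,2,0,6,0,0,3,0,6,0,0,3.5,0,6,0,0,3.5,0,6,0,-0.5,3,0,6,0,0,0,0]

```text
time_s: 8.25
eef_pos: [519.9, -27.6, 169.8]
tool_rot: [-0.0, 1.0, -0.004, 0.006]
wrist_force: [0.9, 0.1, 0.5]
width: 0.708
```

>>> send_rows:
  motion: [8,0.4,-2,0,6.6,8,0.4,-2,0,6.6,8,0.4,-2,0,6.6,8,0.4,-2,0,6.6,8,0.4,-2,0,6.6,8,0.4,-2,0,6.6,8,0.4,-2,0,6.6,8,0.4,-2,0,6.6,8,0.4,-2,0,6.6,8,0.4,-2,0,6.6,8,0.4,-1.3,0,6.6,8,0,0,0,6.6]

```text
time_s: 9.25
eef_pos: [567.6, -250.7, 171.7]
tool_rot: [-0.005, 0.752, 0.66, 0.009]
wrist_force: [-0.0, 0.5, -0.9]
width: 0.939
```

>>> send_rows:
  motion: [8,0,0,-2.5,0,8,0,0,-2.5,0,8,0,0,-2,0,8,0,0,0,0,8,0,0,0,0]

```text
time_s: 9.67
eef_pos: [568.5, -253.8, 99.3]
tool_rot: [-0.003, 0.75, 0.661, 0.01]
wrist_force: [1.0, -0.3, 0.5]
width: 0.934
```

```bash
python3 look.py w4|head -12
```

```text
tcp [ 568.5 -253.8   99.3] jaw 82.8 w 0.9343336723291376 F [ 1.  -0.3  0.5] t 9.6667
px [525   0 115 389] 35120 bgr [ 56.  63. 181.] rect [580.6 -99.9 257.9  79.3   5.7] z [ 6.7  8.1 26.7]
px [ 67  91 119 121] 9682 bgr [ 34. 128. 154.] rect [ 502.7 -350.5   56.3   40.5    6.5] z [13.2 26.1 33.2]
px [284  99  97 271] 21646 bgr [214. 215. 220.] rect [ 568.  -251.4  157.9   44.1  -10.9] z [26.7 42.  43.8]
table 0.5130213253681433 2.176344822025026
red [ 549  199   91  108 8670] [ 6.007e+02 -8.530e+01  6.650e+01  5.930e+01 -3.000e-01] z [6.7 7.7 8.7]
yellow [  72   92  105  120 6783] [ 504.2 -357.4   55.2   53.5    7.9] z [24.8 26.1 27.3]
yellow [  66   94   60   31 1109] [ 480.  -363.    48.3   10.3  -88. ] z [31.7 33.1 34.2]
yellow [ 546  316   94   73 5283] [672.1 -86.6  83.9  55.9  82.7] z [6.8 7.8 8.8]
blue [ 311  266   30   46 1218] [ 584.8 -254.5   26.    14.6  -10.8] z [42.9 44.  45. ]
white [  541     0    99   368 10292] [557.7 -99.  206.3  77.3   5.4] z [ 3.8  5.6 26. ]
white [  285   101    95   244 16368] [ 559.3 -249.2  138.4   42.7  -10.8] z [39.2 42.  43.3]
```

>>> send_rows:
  motion: [8,0.2,0.2,0,-2,8,0.1,0.1,-1.5,-1.7,8,0,0,-2,0,8,0,0,-2,0,8,0,0,-1.2,0,8,0,0,-0.6,0,8,0,0,0,0,8,0,0,0,0]

```text
time_s: 10.38
eef_pos: [578.7, -253.8, 36.3]
tool_rot: [0.005, 0.772, 0.636, 0.013]
wrist_force: [0.2, 0.2, 0.7]
width: 0.939
```

>>> send_rows:
  motion: [8,-0.4,0.1,-0.9,0,8,-0.2,0,-0.8,0,8,0,0,-0.5,0,8,0,0,0,0,8,0,0,0,0]

```text
time_s: 10.8
eef_pos: [574.1, -254.0, 15.9]
tool_rot: [0.008, 0.772, 0.636, 0.014]
wrist_force: [-0.4, -0.2, 0.3]
width: 0.936
```

>>> send_rows:
  motion: [8,-0.1,0.2,-0.5,0,8,0,0,0,0,2,0,0,0,0,2,0,0,0,0,2,0,0,0,0,2,0,0,0,0,2,0,0,0,0,2,0,0,0,0,2,0,0,0,0]

```text
time_s: 11.55
eef_pos: [573.6, -252.1, 11.1]
tool_rot: [0.008, 0.772, 0.636, 0.014]
wrist_force: [0.4, 0.4, -0.5]
width: 0.502
```

>>> send_rows:
  motion: [2,0,0,1.5,0,2,0,0,3,0,2,0,0,3.5,0,2,0,0,3.5,0,2,-0.5,1,1.5,-4,2,-1.1,2,0,-7,2,-1.1,2,0,-7,2,-1.1,2,0,-7,2,-1.1,2,0,-7,2,-1.1,2,0,-7,2,-1.1,2,0,-7,2,-1.1,2,0,-7]

```text
time_s: 12.55
eef_pos: [482.7, -97.4, 140.3]
tool_rot: [0.009, 0.977, 0.213, 0.01]
wrist_force: [0.1, 0.3, -2.6]
width: 0.507
```

>>> send_rows:
  motion: [2,-1.1,2,0,-7,2,-1.1,2,0,-7,2,-1,1.8,0,-5,2,-0.8,1.5,0,-4,2,0,0,0,-1,2,0,0,0,0,2,0,0,0,0]

```text
time_s: 13.13
eef_pos: [434.5, -16.5, 136.6]
tool_rot: [0.009, 1.0, -0.002, 0.005]
wrist_force: [0.3, -1.1, -3.0]
width: 0.505
```

```bash
python3 look.py w5
```

```text
tcp [434.5 -16.5 136.6] jaw -0.3 w 0.5051761290406964 F [ 0.3 -1.1 -3. ] t 13.1333
px [240  44 400  62] 6257 bgr [138. 137. 143.] rect [507.4  86.2 245.9  29.9   5.1] z [11.1 25.2 26.5]
px [399  81 116 264] 22868 bgr [41. 39. 40.] rect [521.  -20.4 189.7  66.6  89.4] z [ 6.6 22.9 42.2]
px [499  82 141 263] 24031 bgr [ 38.  44. 214.] rect [601.1 -21.3 190.1  67.2  89.5] z [6.4 7.5 8.6]
px [601 187  39 158] 3260 bgr [ 45. 192. 225.] rect [650.4 -57.9 126.6  29.8 -78.7] z [6.4 7.4 8.5]
px [530 354 110  22] 2067 bgr [ 98. 105. 115.] rect [ 6.353e+02 -1.280e+02  8.640e+01  7.300e+00 -3.000e-01] z [ 7.7 18.9 26. ]
table 0.5856847562401413 2.9010884100565946
red [  499    82   141   263 24455] [600.8 -21.3 189.7  67.   89.3] z [6.3 7.4 8.6]
yellow [ 602  187   38  157 3147] [659.7 -55.1 123.3  29.1 -88.4] z [6.4 7.4 8.5]
white [251  56 161   7 972] [ 4.385e+02  8.550e+01  9.240e+01  3.500e+00 -3.000e-01] z [24.2 25.4 26.5]
white [ 413   57  227    7 1317] [ 5.520e+02  8.460e+01  1.328e+02  3.500e+00 -4.000e-01] z [24.3 25.5 26.7]
white [  253    64   387   293 16995] [ 5.370e+02 -2.130e+01  2.924e+02  2.099e+02 -5.000e-01] z [3.3 4.5 6.1]
white [439 119  51  12 602] [ 5.227e+02  4.810e+01  3.210e+01  6.900e+00 -3.000e-01] z [12.3 13.4 14.6]
black [  398    82   116   263 19127] [520.9 -20.8 189.5  66.2  89.6] z [ 6.5  8.4 41.7]
```

View pics/w5.png

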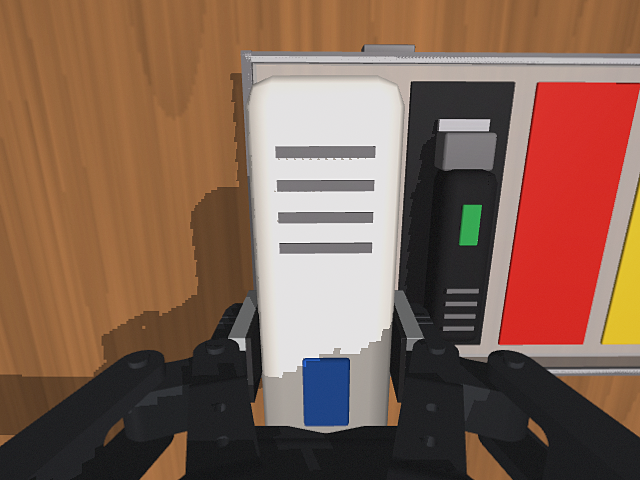

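```bash
python3 - <<'E'
from h import *
P=np.load("pics/w5P.npy")
q=P[75:300,245:410].reshape(-1,3);q=q[q[:,2]>140];print("body",rect(q[:,:2]),np.percentile(q[:,2],[5,50,95]),q[:,1].max())
for lo in (0,20,40):
    k=q[abs(q[:,1]-lo)<3];print(lo,np.median(k[:,2]),k[:,0].min(),k[:,0].max())
q=P[355:425,305:348].reshape(-1,3);q=q[q[:,2]>120];print("switch",rect(q[:,:2]),np.median(q[:,2]))
E
```

```text
body [433.8  30.9  72.6  56.7  89.7] [163.52909037 168.2000361  169.68653401] 67.19964562376971
0 162.49648980113298 411.5751541177444 455.4753075832472
20 168.34679109000047 411.3682708888737 455.394130121045
40 168.5992973854204 411.4855774492549 455.5496251608132
switch [433.2 -28.3  27.4  14.  -89.8] 169.17548307991717
```

>>> send_rows:
  motion: [2,0.3,-0.1,0,0,2,0.3,0,0,0,2,0,0,-2,0,2,0,0,-2.5,0,2,0,0,-2,0,2,0,0,-1,0,2,0,0,0,0,2,0,0,0,0]

```text
time_s: 13.85
eef_pos: [447.3, -23.5, 61.0]
tool_rot: [0.01, 1.0, -0.004, 0.008]
wrist_force: [0.1, -0.2, -3.1]
width: 0.504
```

>>> send_rows:
  motion: [2,-0.4,0.2,-0.8,0,2,-0.3,0.1,-1,0,2,0,0,-0.8,0,2,0,0,-0.4,0,2,0,0,0,0,2,0,0,0,0]

```text
time_s: 14.35
eef_pos: [442.2, -21.3, 30.7]
tool_rot: [0.011, 1.0, -0.004, 0.01]
wrist_force: [-0.2, -0.3, -2.2]
width: 0.502
```

>>> send_rows:
  motion: [2,0,0.05,-0.4,0,2,0,0,-0.4,0,2,0,0,-0.3,0,2,0,0,0,0,2,0,0,0,0]

```text
time_s: 14.77
eef_pos: [443.4, -20.9, 19.5]
tool_rot: [0.011, 1.0, -0.004, 0.012]
wrist_force: [0.7, 0.1, -2.7]
width: 0.509
```

>>> send_rows:
  motion: [2,-0.1,0,-0.2,0,2,0,0,0,0,2,0,0,-0.1,0,2,0,0,0,0,2,0,0,0,0]

```text
time_s: 15.18
eef_pos: [444.1, -21.0, 18.7]
tool_rot: [0.011, 1.0, -0.004, 0.013]
wrist_force: [-1.4, -0.4, -1.5]
width: 0.51
```

>>> send_rows:
  motion: [2,0,0,-0.1,0,5.8,0,0,0,0,5.8,0,0,0,0,5.8,0,0,0,0,5.8,0,0,0,0,5.8,0,0,2,0,5.8,0,0,3,0,5.8,0,0,3.5,0,5.8,0,0,3.5,0,5.8,0,0,2.5,0,5.8,0,0,0,0]

```text
time_s: 16.1
eef_pos: [441.4, -20.5, 167.0]
tool_rot: [0.011, 1.0, -0.004, 0.011]
wrist_force: [1.0, 0.1, 1.0]
width: 0.679
```

>>> send_rows:
  motion: [8,0.4,-2.7,0,-7,8,0.4,-2.7,0,-7,8,0.5,-2.7,0,-7,8,0.5,-2.7,0,-7,8,0.5,-2.7,0,-7,8,0.5,-2.7,0,-7,8,0.5,-2.7,0,-7,8,0.5,-2.7,0,-7,8,0.5,-2.7,0,-7,8,0.5,-2.7,0,-7,8,0.5,-2.5,0,-6,8,0.5,-1.5,0,-4]

```text
time_s: 17.1
eef_pos: [500.3, -342.0, 162.7]
tool_rot: [0.017, 0.751, -0.66, 0.004]
wrist_force: [0.9, -0.3, 0.3]
width: 0.932
```

>>> send_rows:
  motion: [8,0,0,-2,0,8,0,0,-2.5,0,8,0,0,-2,0,8,0,0,0,0,8,0,0,0,0]

```text
time_s: 17.52
eef_pos: [500.2, -348.0, 92.5]
tool_rot: [0.017, 0.747, -0.665, 0.004]
wrist_force: [0.3, 0.1, 0.1]
width: 0.936
```

```bash
python3 look.py w6|head -9
```

```text
tcp [ 500.2 -348.    92.5] jaw -83.3 w 0.9363735784700382 F [0.3 0.1 0.1] t 17.5167
px [292 188  75 110] 7704 bgr [ 51. 202. 228.] rect [ 503.1 -350.8   56.4   40.1    6.3] z [23.4 26.3 33.2]
table 0.31328156475034064 0.6830131957541962
yellow [ 292  186   75  112 7489] [ 503.3 -350.7   56.    39.7    6.3] z [24.1 26.3 33.2]
```

>>> send_rows:
  motion: [8,0.2,-0.1,-1.5,-0.3,8,0,0,-2.5,0,8,0,0,-2,0,8,0,0,-1,0,8,0,0,0,0,8,0,0,0,0]

```text
time_s: 18.07
eef_pos: [506.8, -351.5, 29.1]
tool_rot: [0.017, 0.746, -0.666, 0.01]
wrist_force: [0.5, 0.2, 1.0]
width: 0.933
```

>>> send_rows:
  motion: [8,-0.3,0,-0.9,0,8,0,0,-0.8,0,8,0,0,-0.4,0,8,0,0,0,0,8,0,0,0,0]

```text
time_s: 18.48
eef_pos: [506.2, -353.6, 11.4]
tool_rot: [0.017, 0.746, -0.666, 0.014]
wrist_force: [-0.2, -0.4, 0.4]
width: 0.938
```

>>> send_rows:
  motion: [8,-0.3,0.2,-0.4,0,8,0,0,0,0,2,0,0,0,0,2,0,0,0,0,2,0,0,0,0,2,0,0,0,0,2,0,0,0,0,2,0,0,0,0,2,0,0,0,0]

```text
time_s: 19.23
eef_pos: [504.2, -352.5, 9.2]
tool_rot: [0.017, 0.746, -0.666, 0.016]
wrist_force: [-0.4, 0.5, 0.2]
width: 0.452
```

>>> send_rows:
  motion: [2,0,0,1.5,0,2,0,0,3,0,2,0,0,3.5,0,2,0.5,1,3,0,2,1.6,3,0,0,2,1.6,3,0,0,2,1.6,3,0,0,2,1.6,3,0,0,2,1.6,3,0,0,2,1.6,3,0,0,2,1.6,3,0,0,2,1.6,3,0,0]

```text
time_s: 20.23
eef_pos: [636.4, -97.1, 123.7]
tool_rot: [0.017, 0.742, -0.67, 0.015]
wrist_force: [-0.0, -0.4, -0.6]
width: 0.455
```

>>> send_rows:
  motion: [2,1.6,2.5,0,0,2,1,1.5,0,0,2,0,0,0,0,2,0,0,0,0]

```text
time_s: 20.57
eef_pos: [665.2, -46.6, 122.6]
tool_rot: [0.017, 0.744, -0.667, 0.015]
wrist_force: [0.5, -0.7, -0.7]
width: 0.455
```

```bash
python3 look.py w7
```

```text
tcp [665.2 -46.6 122.6] jaw -83.7 w 0.45481778080315316 F [ 0.5 -0.7 -0.7] t 20.5667
px [ 89  86 389 289] 14385 bgr [105. 102. 106.] rect [644.3 -19.3 224.6 184.7  89.5] z [ 9.  24.8 26.3]
px [132 131 304 131] 26962 bgr [ 44. 173. 202.] rect [681.2 -21.6 190.2  66.2  89.6] z [6.3 7.4 8.5]
px [134 255 133  93] 8843 bgr [ 31.  36. 183.] rect [601.6  29.7  88.4  66.8  89.4] z [6.4 7.4 8.4]
px [385 278  29  25] 419 bgr [ 27.  31. 123.] rect [ 624.9 -106.    20.2   17.3  -89. ] z [6.3 7.3 8.2]
px [256 374 135  59] 3016 bgr [28. 27. 28.] rect [530.6 -65.  100.1  43.3 -88.4] z [ 6.6 32.3 39.9]
px [147 451  43  29] 776 bgr [109. 114. 118.] rect [463.6  52.7  40.4  18.4 -65.3] z [ 6.5 12.4 23. ]
table 0.5954603629299697 2.737228433037696
red [ 135  255  132   92 9071] [601.9  29.5  88.6  66.2  89.6] z [6.2 7.3 8.4]
red [385 279  29  23 409] [ 625.2 -106.    20.5   16.3   90. ] z [6.2 7.3 8.3]
yellow [  132   131   304   131 27903] [681.1 -21.8 190.1  66.2  89.5] z [6.2 7.3 8.5]
white [  117   102   337   259 16405] [641.5 -21.3 209.2 177.3  89.6] z [3.2 4.3 5.5]
black [ 256  373  135   60 3093] [530.7 -65.  100.1  44.8 -88.3] z [ 6.5 32.  39.9]
```

View pics/w7.png

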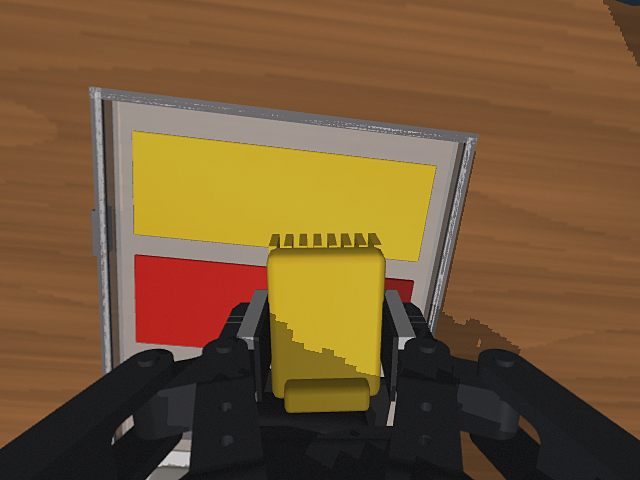

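>>> send_rows:
  motion: [2,0.7,1,0,0,2,0.6,1,0,0,2,0,0.2,-2,0,2,0,0,-2.5,0,2,0,0,-2,0,2,0,0,-0.5,0,2,0,0,0,0,2,0,0,0,0]

```text
time_s: 21.28
eef_pos: [680.4, -27.2, 52.9]
tool_rot: [0.015, 0.741, -0.671, 0.016]
wrist_force: [0.7, -0.4, -0.8]
width: 0.455
```

>>> send_rows:
  motion: [2,0.1,0.3,-0.8,0,2,0,0.2,-1,0,2,0,0,-0.7,0,2,0,0,-0.3,0,2,0,0,0,0,2,0,0,0,0]

```text
time_s: 21.78
eef_pos: [684.5, -22.4, 26.8]
tool_rot: [0.014, 0.741, -0.671, 0.019]
wrist_force: [-0.5, -0.1, 0.3]
width: 0.45
```

>>> send_rows:
  motion: [2,-0.3,0,-0.3,0,2,0,0,-0.3,0,2,0,0,-0.2,0,2,0,0,0,0,2,0,0,0,0]

```text
time_s: 22.2
eef_pos: [681.7, -22.6, 19.0]
tool_rot: [0.013, 0.741, -0.671, 0.019]
wrist_force: [0.9, -0.3, -0.3]
width: 0.451
```

>>> send_rows:
  motion: [2,0,0,-0.2,0,2,0,0,0,0,2,0,0,-0.1,0,2,0,0,0,0]

```text
time_s: 22.53
eef_pos: [682.0, -22.7, 16.2]
tool_rot: [0.013, 0.741, -0.671, 0.02]
wrist_force: [0.2, -0.3, 0.2]
width: 0.452
```

>>> send_rows:
  motion: [7,0,0,0,0,7,0,0,0,0,7,0,0,0,0,7,0,0,0,0,7,0,0,2,0,7,0,0,3,0,7,0,0,3.5,0,7,0,0,3.5,0,7,-1.4,2.5,1,0.4,7,-1.4,2.7,0,0.5,7,-1.4,2.7,0,0.5,7,-1.4,2.7,0,0.5]

```text
time_s: 23.53
eef_pos: [625.1, 80.2, 152.5]
tool_rot: [0.012, 0.749, -0.662, 0.021]
wrist_force: [1.3, 0.8, -0.2]
width: 0.82
```

>>> send_rows:
  motion: [7,-1.4,2.7,0,0.5,7,-1.4,2.7,0,0.5,7,-1.4,2.7,0,0.5,7,-1.4,2.7,0,0.5,7,-1.4,2,0,0,7,0,0,0,0,7,0,0,0,0]

```text
time_s: 24.12
eef_pos: [549.1, 219.2, 155.7]
tool_rot: [0.009, 0.763, -0.646, 0.022]
wrist_force: [-0.1, 0.6, -0.4]
width: 0.823
```

```bash
python3 look.py w8 4
```

```text
tcp [549.1 219.2 155.7] jaw -80.5 w 0.8231195950914763 F [-0.1  0.6 -0.4] t 24.1167
px [42  0 35 24] 507 bgr [ 56. 155. 233.] rect [660.9 403.2  19.   12.5 -38.6] z [ 4.6  8.1 10. ]
px [468   0 172 340] 37269 bgr [ 47.  50. 213.] rect [604.   20.5 243.7 154.    4.2] z [ 5.9  7.5 39.2]
px [235 106  55 227] 7307 bgr [ 43.  49. 228.] rect [537.6 257.6 170.1  32.1   9.9] z [ 5.9 11.1 13.2]
px [109 116  59 227] 7862 bgr [220. 111.  48.] rect [515.8 345.5 170.4  32.3   5.4] z [ 5.3 10.9 13.2]
px [  0 162  12 192] 1638 bgr [24. 23. 23.] rect [ 4.832e+02  4.371e+02  1.451e+02  1.210e+01 -4.000e-01] z [ 7.9 15.  20.9]
px [484 334 156  74] 4144 bgr [211. 215. 219.] rect [463.3  -2.3 143.3  23.9  88.6] z [ 5.8  7.8 45.3]
table 0.5442188260234389 2.4433021169125544
red [ 235  106   55  227 6976] [537.6 257.5 170.1  31.9   9.8] z [ 4.7 11.3 13.2]
red [  514   137   126   107 10219] [601.4  24.5 115.9  65.7  89.6] z [5.9 7.  8.2]
yellow [ 547   16   93  118 8316] [682.   40.4  83.7  67.   89.6] z [5.9 7.1 8.3]
blue [ 110  116   59  226 8542] [515.8 345.1 170.1  31.8   5.5] z [ 3.5  9.4 13.2]
white [535   0  32  82 833] [695.2  86.   52.6   4.2  -0.7] z [ 4.4 10.8 16.6]
white [ 577    0   63   29 1327] [721.5  52.4  60.4  17.2 -86.6] z [3.  4.2 5.5]
white [ 540  116  100   38 1973] [641.7  36.8  92.   13.9  89.6] z [2.9 4.  5.3]
white [ 468  129   61  189 1682] [ 5.633e+02  8.620e+01  1.475e+02  2.000e+00 -5.000e-01] z [ 4.7 10.7 16.6]
white [ 509  224  131   37 2254] [561.   15.2 111.8  14.2  89.3] z [2.9 4.  5.1]
white [ 478  319  162   50 4556] [474.9   6.6 162.3  31.5  86.7] z [3.1 5.  7.8]
white [604 374  36  34 552] [462.5 -34.1  26.8  16.   70. ] z [31.6 43.1 48.8]
black [   0  223    9  130 1022] [462.7 441.2 103.9   8.   -2.3] z [ 7.5 14.  17.6]
black [ 486  241  154   98 8616] [521.7   4.2 138.2  65.5  89.6] z [ 6.1  7.5 40.9]
```

View pics/w8.png

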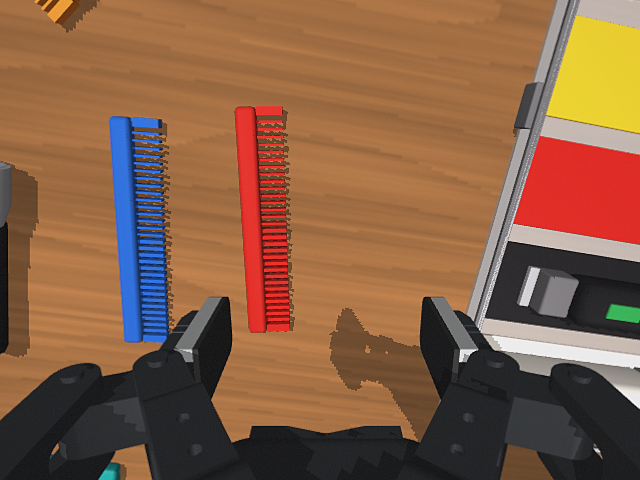

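>>> send_rows:
  motion: [6,-0.5,1.5,0,0.4,6,-0.5,1.5,0,0,6,0,0.4,-2,0,6,0,0,-3,0,6,0,0,-2.5,0,6,0,0,-2,0,6,0,0,-1,0,6,0,0,0,0,6,0,0,0,0]

```text
time_s: 24.92
eef_pos: [547.6, 246.0, 50.5]
tool_rot: [0.006, 0.761, -0.648, 0.026]
wrist_force: [-0.4, -0.1, 0.7]
width: 0.704
```

>>> send_rows:
  motion: [6,-0.6,0.6,-0.8,0,6,-0.4,0.6,-1,0,6,0,0.2,-0.9,0,6,0,0,-0.4,0,6,0,0,0,0,6,0,0,0,0]

```text
time_s: 25.42
eef_pos: [540.1, 262.0, 21.1]
tool_rot: [0.003, 0.761, -0.648, 0.027]
wrist_force: [0.1, -0.1, -0.3]
width: 0.704
```

>>> send_rows:
  motion: [6,-0.2,-0.3,-0.6,0,6,0,-0.1,-0.5,0,6,0,0,-0.3,0,6,0,0,0,0,6,0,0,0,0]

```text
time_s: 25.83
eef_pos: [538.6, 257.7, 6.5]
tool_rot: [0.002, 0.761, -0.648, 0.028]
wrist_force: [0.3, 0.1, -0.0]
width: 0.7
```

>>> send_rows:
  motion: [6,0,0,-0.3,0,6,0,0,0,0,2,0,0,0,0,2,0,0,0,0,2,0,0,0,0,2,0,0,0,0,2,0,0,0,0,2,0,0,0,0]

```text
time_s: 26.5
eef_pos: [539.7, 258.1, 4.6]
tool_rot: [0.001, 0.761, -0.648, 0.028]
wrist_force: [-0.7, -0.3, -0.5]
width: 0.341
```

>>> send_rows:
  motion: [2,0,0,1,0,2,0,0,2,0,2,0,0,3,0,2,0,0,3.5,0,2,0,-1,3,3,2,0.5,-2,0,7,2,0.5,-2.3,0,7,2,0.5,-2.3,0,7,2,0.5,-2.3,0,7,2,0.5,-2.3,0,7,2,0.5,-2.3,0,7,2,0.5,-2.3,0,7]

```text
time_s: 27.5
eef_pos: [573.2, 88.0, 144.6]
tool_rot: [-0.012, 0.971, -0.238, 0.031]
wrist_force: [1.5, 0.0, -0.2]
width: 0.344
```

>>> send_rows:
  motion: [2,0.5,-2.3,0,7,2,0.5,-2.3,0,7,2,0.5,-2.3,0,7,2,0.5,-2,0,4,2,0.2,-1.2,0,0,2,0,0,0,0,2,0,0,0,0]

```text
time_s: 28.08
eef_pos: [596.7, -23.8, 150.8]
tool_rot: [-0.018, 0.999, -0.015, 0.03]
wrist_force: [-0.8, -0.4, -1.9]
width: 0.343
```

```bash
python3 look.py w9 4
```

```text
tcp [596.7 -23.8 150.8] jaw -1.8 w 0.34292125724761974 F [-0.8 -0.4 -1.9] t 28.0833
px [  0  49 530 310] 39242 bgr [ 65. 199. 214.] rect [566.8 -16.4 341.2 219.9  -0.6] z [ 5.   8.6 33.6]
px [145  83 118 267] 23582 bgr [46. 44. 44.] rect [521.2 -20.6 196.2  72.   89. ] z [ 6.1 12.5 42.1]
px [  6  85 155 271] 29044 bgr [227. 230. 231.] rect [435.3 -19.6 195.4  82.3 -89.7] z [ 6.4 45.  50.3]
px [258  85  25 203] 1343 bgr [ 44.  50. 225.] rect [566.6   2.6 145.2  11.7  88.9] z [4.4 7.1 8.4]
px [319  98  48   9] 425 bgr [ 48.  55. 227.] rect [619.3  62.5  32.7   5.4  -1.7] z [6.1 7.4 8.6]
px [319 112  50  11] 485 bgr [ 48.  55. 227.] rect [619.8  52.7  34.3   6.7  -1.8] z [6.  7.4 8.5]
px [  0 118 139 269] 7543 bgr [100. 107. 119.] rect [391.8 -43.5 194.6  68.  -71. ] z [ 5.4 17.1 25.7]
px [319 128  48  10] 470 bgr [ 47.  54. 227.] rect [618.8  42.4  33.2   6.1  -1.9] z [6.2 7.5 8.6]
px [319 143  47  10] 447 bgr [ 47.  54. 227.] rect [618.1  32.3  32.5   6.3  -2.1] z [6.3 7.5 8.6]
px [320 159  48   9] 401 bgr [ 46.  53. 226.] rect [619.1  21.5  33.9   5.7  -2.2] z [6.2 7.3 8.6]
px [320 1
[... 1054 characters left out ...]
6.4  7.7 34.1]
blue [ 54 249  31  40 970] [443.7 -33.   25.8  15.6  89.3] z [49.4 50.6 51.7]
white [493  57  36  86 484] [733.2  61.9  55.   22.8 -70.3] z [24.6 25.6 26.8]
white [  0  66 110   7 606] [443.2  85.7  64.3   3.5  -1. ] z [24.2 25.3 26.5]
white [    0    66   509   301 50951] [ 5.610e+02 -2.130e+01  3.427e+02  2.099e+02 -5.000e-01] z [ 3.4  5.4 49.5]
white [175 123  49  12 538] [522.7  48.2  31.8   7.1  -1.5] z [12.  13.3 14.6]
black [  147    87   114   261 19057] [521.3 -20.5 189.7  65.8  89.6] z [ 6.3  8.1 41.6]
black [125 299  16  39 411] [463.5 -81.6  24.5   1.7  89.5] z [10.9 21.1 29.9]
black [ 584  393   56   50 1266] [ 835.2 -188.    27.     5.8   35.9] z [ 4.4 26.5 47.6]
```

View pics/w9.png

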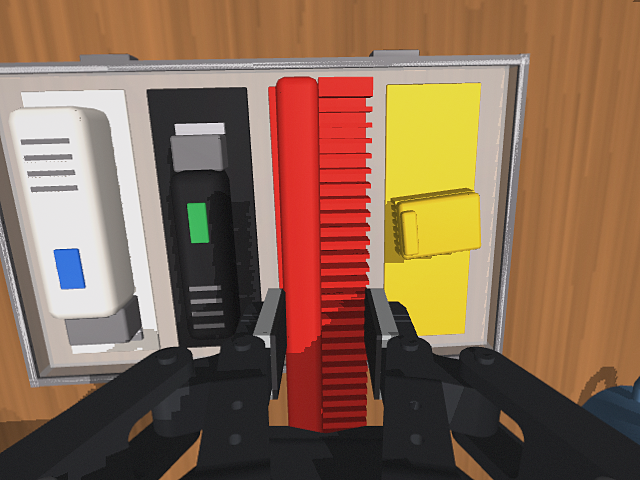

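```bash
python3 - <<'E'
from h import *
P=np.load("pics/w9P.npy")
q=P[75:440,268:375].reshape(-1,3);q=q[(q[:,2]>110)&(q[:,2]<175)];print("comb",rect(q[:,:2]),np.percentile(q[:,2],[5,50,95]))
q=P[75:290,277:317].reshape(-1,3);q=q[(q[:,2]>110)]
for y in (55,30,5,-20):
    k=q[abs(q[:,1]-y)<3];print(y,len(k),np.median(k[:,2]),np.percentile(k[:,2],95),k[:,0].min())
q=P[180:265,384:485].reshape(-1,3);q=q[(q[:,2]>24)&(q[:,2]<45)];print("guard",rect(q[:,:2]),np.percentile(q[:,2],[5,50,95]))
q=P[100:345,5:140].reshape(-1,3);q=q[(q[:,2]>20)&(q[:,2]<60)];print("clip",rect(q[:,:2]),np.percentile(q[:,2],[5,50,95]))
E
```

```text
comb [594.4  -8.6 138.9  39.   89.1] [150.52890491 157.45104582 160.13078018]
55 791 159.149839296271 160.35602100538193 582.1620942496239
30 685 159.0374856938212 160.0898085887941 581.1378353314994
5 585 158.91374529437533 159.93629251828003 580.5260400530249
  return _methods._mean(a, axis=axis, dtype=dtype,
  ret = ret.dtype.type(ret / rcount)
Traceback (most recent call last):
IndexError: index -1 is out of bounds for axis 0 with size 0
```

>>> send_rows:
  motion: [2,0.1,0.3,-1.5,0.7,2,0.1,0.1,-3,0.6,2,0,0,-3,0,2,0,0,-2.5,0,2,0,0,-1,0,2,0,0,0,0,2,0,0,0,0]

```text
time_s: 28.72
eef_pos: [599.5, -11.3, 42.0]
tool_rot: [-0.019, 0.999, -0.001, 0.033]
wrist_force: [0.4, 0.1, -0.7]
width: 0.341
```

>>> send_rows:
  motion: [2,0.2,-0.6,0,0,2,0,-0.4,0,0,2,0,0,-0.8,0,2,0,0,-0.7,0,2,0,0,-0.3,0,2,0,0,0,0,2,0,0,0,0]

```text
time_s: 29.3
eef_pos: [606.8, -22.7, 29.7]
tool_rot: [-0.018, 0.999, -0.001, 0.039]
wrist_force: [0.0, 0.5, -0.3]
width: 0.342
```

>>> send_rows:
  motion: [2,-0.4,0.1,-0.3,0,2,-0.2,0,-0.4,0,2,0,0,-0.4,0,2,0,0,0,0,2,0,0,0,0]

```text
time_s: 29.72
eef_pos: [599.7, -21.5, 17.5]
tool_rot: [-0.018, 0.999, -0.001, 0.039]
wrist_force: [0.1, -0.9, 0.5]
width: 0.344
```

>>> send_rows:
  motion: [2,0,0,-0.3,0,2,0,0,-0.2,0,2,0,0,0,0,2,0,0,0,0]

```text
time_s: 30.05
eef_pos: [599.8, -21.4, 11.8]
tool_rot: [-0.018, 0.999, -0.001, 0.039]
wrist_force: [-0.3, 0.2, -1.1]
width: 0.343
```

Close to the pad (about 1 mm); release gently and lift.

>>> send_rows:
  motion: [2,0,0,-0.1,0,2,0,0,0,0,5.2,0,0,0,0,5.2,0,0,0,0,5.2,0,0,0,0,5.2,0,0,1,0,5.2,0,0,2,0,5.2,0,0,3,0,5.2,0,-1,3.5,0,5.2,-1,-2,3,0,5.2,-1,-2,3,0,5.2,0,0,0,0]

```text
time_s: 31.05
eef_pos: [576.1, -71.4, 174.2]
tool_rot: [-0.018, 0.999, 0.001, 0.036]
wrist_force: [2.3, -0.4, 2.0]
width: 0.605
```

>>> send_rows:
  motion: [5.2,-1,-2,2,0,5.2,-1,-2,2,0,5.2,-1,-2,0,0,5.2,0,0,0,0]

```text
time_s: 31.38
eef_pos: [545.7, -134.0, 222.3]
tool_rot: [-0.016, 0.999, 0.002, 0.04]
wrist_force: [-0.1, -0.1, -1.4]
width: 0.609
```

```bash
python3 look.py w10 4 | egrep "tcp|red|yellow|black|table"; python3 - <<'E'
from h import *
P=np.load("pics/w10P.npy")
for n,x,y,lo,hi in(("clip",441,-20,16,60),("trim",521,-20.6,12,60),("comb",601,-21,11,40),("guard",681,-22,14,60)):
    m=(abs(P[...,0]-x)<42)&(abs(P[...,1]-y)<102)&(P[...,2]>lo)&(P[...,2]<hi)
    m[380:]=0;L=cv2.connectedComponentsWithStats(m.astype(np.uint8));j=1+np.argmax(L[2][1:,4]);q=P[L[1]==j]
    print(n,len(q),rect(q[:,:2]),np.round(np.percentile(q[:,2],[5,50,95]),1))
E
```

```text
tcp [ 545.7 -134.   222.3] jaw 0.1 w 0.6091280225141625 F [-0.1 -0.1 -1.4] t 31.3833
table 0.5624794660710108 2.5705091159775573
red [  332     0    83   188 13905] [601.1 -39.6 152.6  65.9  89.4] z [ 6.3  8.1 19.8]
yellow [ 428    0   84  102 7091] [681.8  -2.5  80.7  66.9 -88.8] z [ 6.6  8.9 39.8]
yellow [ 420   69   79  119 6464] [680.6 -66.4 100.4  67.   89.4] z [6.3 7.5 8.8]
black [  234     0    83   188 13304] [521.2 -40.  150.5  65.4  89.4] z [ 6.3  8.4 41.9]
black [ 576  253   64   83 3213] [ 830.7 -215.8   72.7   26.2   82.5] z [ 4.8 32.9 56.9]
clip 10988 [443.4 -32.3 123.6  44.7  89.6] [29.  48.4 50.8]
trim 7251 [522.1 -32.6 122.   34.1  89.6] [33.8 40.8 43. ]
comb 5139 [599.7 -36.3 140.3  32.4 -89.3] [13.  18.1 20.4]
guard 3913 [681.7 -21.5  57.   40.3   5.5] [25.7 33.5 40.5]
```

View pics/w10.png

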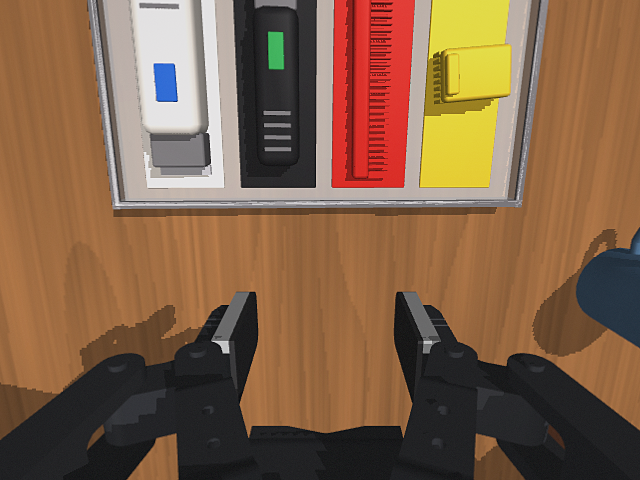

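```bash
python3 - <<'E'
from station import robot,cams
import cv2,numpy as np
p,d=cams.camera("scene");a=cv2.imread("pics/scene0.png")
D=cv2.absdiff(p,a).max(2)
print("diff>60 px: blue",(D[195:240,400:445]>60).sum(),"torch",(D[176:220,424:465]>60).sum(),"red comb left",(D[210:258,372:400]>60).sum())
s=robot.get_state();print(s["time_s"],s["width"],np.abs(s["joint_vel"]).max())
robot.sign_off()
E
```

```text
diff>60 px: blue 61 torch 0 red comb left 280
31.4833 0.6074630162553865 0.029897675461610096
the job is handed in; nothing more can be done
```

I put the clipper, trimmer, guard and red comb on their own pads and released them, then moved the arm clear and handed the job in at about 31.5 s of the 96 s.

**Placement:** in the last wrist views, all four centres were within about 3 mm of their pad centres. The three long ones were within about 0.02 rad of the pad length. For the long ones only the near end was in the last view, so I worked out their centres from that end and the given length. The clipper's position along its pad is the weakest estimate, because its blade end was cut off in that view. I took it from the switch and back end, and it came out within a few mm.

**Heights:** top heights were about 49 mm (clipper), 41 mm (trimmer), 19 mm (red comb) and 33 mm (guard). These match each thing lying flat on its pad. The clipper and red comb touched down lightly; all four were let go within about 1 mm of the pad.

**Blue comb and torch:** the final scene picture showed no change at the torch. The blue comb's window had 61 changed pixels. Part of the red comb's old spot falls in that window, so I put the change down to its removal. I did not measure the blue comb again, but the gripper never touched it as far as I could tell.

**Not fully right:** the tool's lean drifted to about 0.08 rad during the descents, since moves only control yaw. The red comb still hung level when I checked it before the last descent, and it lies flat on its pad now.

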